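# Work the rack wedge loose and lay it in the tray

## Robot

A 7-joint arm with a two-finger parallel gripper is mounted at the origin on the work surface. World frame = base frame: x ahead of the robot, y to its left, z up, the work surface at z = 0. Lengths are in mm, angles in rad, forces in N, time in s.
With the tool pointing down it reaches from about 425 to 925 mm from the base axis. Payload 6.8 kg.
Tool frame: the origin (TCP) lies midway between the tips of the shut fingers; the grasp point (between the pads) lies 19 mm behind it; z points along the fingers, y is the line along which they close (so a half turn about z gives the same grasp; the last joint's range is limited). The gripper opens to 85 mm and grips with 20 to 120 N. Pads are 22 mm wide; open, the fingers measure 114 mm over their backs; the gripper's body (76 mm by 85 mm) begins 54 mm behind the grasp point. The pads swing forward as they close: fully open they stand 13 mm farther back than shut.
Start: joints at [-1.29, 0.477, 0.022, 1.555, -0.011, 1.109, -0.083], TCP at [255.876, 624.64, 231.308] pointing down, gripper open.
Joint ranges: [-2.96, 2.96], [-0.34, 2.1], [-1.41, 1.46], [0.24, 2.44], [-1.37, 4.51], [0.17, 1.92], [-2.96, 2.96]. Speed limits (rad/s): [2.39, 2.39, 3.14, 3.14, 3.14, 3.14, 3.14].

## Interface

Orientations are given as a unit quaternion [x, y, z, w].
In Python, from bench import arm gives the robot as it stands.
- The arm moves only by the shell command python3 -m creep 'ROWS' [FORCE]. ROWS is JSON, a list of rows, each a list of 7 numbers: the shift along the tool's x, y, z in m, then the turn, a rotation vector about the tool's x, y, z in rad, then the closure, from 0 (fully open) to 1 (shut). In form: [[tx, ty, tz, wx, wy, wz, jaw], ...]. A call has 1 to 5 rows; each row is the pose to reach, as a shift and turn from the pose commanded when the call began, along the tool's axes at that moment; what a row does not reach only later rows make up. A row lasts 1/12 s, in which the tool goes at most 41.7 mm and 7.16 degrees, less where a joint would pass 70% of its speed; a pose out of reach is approached as far as the arm can. A call with a gripper value outside its range is refused whole. The fingers move at their own pace and stop on an object; FORCE is the grip in N (left out, the last holds). Time passes only in rows, so rows that repeat a pose let the fingers close. It gives the time, the measured TCP pose, the force, the opening and the grip force at its end, in the units of the state.
- arm.state(): the state, without advancing time (a new reading comes with each control period).
- arm.camera(name): name is "scene" or "top"; returns a dict with "frame" (384x512x3 uint8, red, green, blue), "fx", "fy", "cx", "cy" (pixels), "R" (3x3) and "t" (3): a world point X has camera coordinates R X + t. Camera axes: x right, y down, z forward; pixel columns grow to the right and rows downward; lengths in mm; the calibration is good to about 2 mm. A picture is of the moment at which its call begins. There is no depth.
- arm.sign_off(): hands the job in; it is judged then, once.
Trained networks look in the newest picture that a camera, given by its name, has taken for a name from the list of things; names that differ only in an ending like _2 or _b are one class to them, and where a whole thing is asked for, a point or a joint stands for the part that bears it (a point fixed in the world has none). Each returns a list of dicts, best first, with "score" (0 to 1); they miss things now and then, are a little off and sometimes report something else, mostly with a low value. They report only what shows in the picture. A call takes as long as a camera call. They do not tell look-alikes from the thing itself.
- arm.spot_in(query, camera): "box" ([left, top, right, bottom] in pixels, round what is visible of it).
- arm.tip_of(query, camera): "uv" ([column, row] in pixels: a listed point, or the origin of a listed thing).
The state is a dict: "t": time; "q": joint angles; "dq": joint speeds; "effort": joint torques, N m; "position": TCP position; "orientation": TCP orientation; "contact_force": force on the tool from outside, world axes, zero at the start; "torque": the same for the moment, N m; "grip_width": finger opening in mm; "grasp_force": force on a finger pad.
Only numpy, scipy, OpenCV 4.12 (cv2) and the standard library are available. Lean on these libraries where they do the work, as an engineer would, in place of code of your own. Each camera call takes 0.05 s, during which the arm holds its last target. There are 200 camera calls.

## Task

The rack of blue-capped tubes is locked in its holder by a tight orange wedge. Work that wedge loose by pulling its handle a little to one side and then to the other, slide it out, and lay it flat in the yellow tray; leave the wedge of the teal-capped tubes in place.

Things in the scene. Friction and masses are not known exactly. Their poses are not given: they have to be found in the camera images.
- wedge_blue: Orange wedge to take out, 130 mm long (x = -20 to 110), 0.12 kg, lying on the holder of the BLUE-capped tubes. Origin: underside, centre of handle; x points to the nose, z up. Handle: upright block 40 (x) by 18 (y) by 50 mm high, centred on the origin. Neck 16 mm wide and high, x = 20 to 75. Head 34 wide, 16 high: square shoulders at x = 75, tapering to the tip at x = 110.
- dock_blue: Fixed holder, 12 mm plate 250 (x) by 130 mm, origin under its centre. Wedge home: x -90, y 0, z 12; exits to -x. Its neck passes between 2 dark cheeks (x -43 to -19, 1.5 mm play) that block the shoulders. Pushed by the neck (4 N), each slides out up to 12 mm and stays; BOTH must go (neck 12.5 mm each way). A cover stops lifting; clear after 80 mm. Rack behind x 33, 77 mm high.
- tray: Fixed open yellow tray, outside 200 (x) by 140 (y) by 20 mm high, walls 4 mm, floor about 5 mm thick; origin at the centre of its underside, z up. The wedge fits flat on the floor with its length along the tray's x, either way round, and its middle (45 mm from the handle's centre, towards the nose) over the tray's centre.
- wedge_teal: Twin of the other wedge: same shape, colour, size and origin, in a like holder with TEAL-capped tubes. It must stay where it is.
Things that resemble listed ones, but are neither listed nor needed, are in the scene too. Of the things shaped like the tray, the yellow one is meant. What is shaped like the wedge_blue but white is not meant.

How it is judged:
By the outcome, as a careful person would: the job done as asked, in the order asked, and still so for the second after the job is handed in, with the robot touching nothing.
It also fails if it takes over 53 s, if anything falls off the work surface, if the arm or the gripper's body presses on something with over 40 N, if the wrist force passes 120 N, or if a joint passes its speed limit or range.

## Working session

There is one attempt and no reset: what is moved stays moved. The work goes in short steps, Python scripts to look and compute and a shell command to move; the robot and the scene stay as the last step left them, time stands still between calls to the robot, and variables do not carry over. Pictures are saved under pics/ and viewed, at most 10 in all, crops included, and the job is handed in when it is done.

```bash
mkdir -p pics; ls; python3 - <<'E'
from bench import arm
import cv2,numpy as np
for c in ("top","scene"):
    d=arm.camera(c); cv2.imwrite(f"pics/{c}0.png",cv2.resize(d["frame"][:,:,::-1],None,fx=1.5,fy=1.5))
    print(c,d["fx"],d["fy"],d["cx"],d["cy"],np.round(d["R"],3).tolist(),np.round(d["t"],1).tolist())
    for n in ("wedge_blue","dock_blue","tray"):
        print(n,[(round(r["score"],2),np.round(r["box"]).tolist()) for r in arm.spot_in(n,c)],[(round(r["score"],2),np.round(r["uv"],1).tolist()) for r in arm.tip_of(n,c)])
s=arm.state();print(s["t"],s["position"],s["orientation"],s["contact_force"])
E
```

```text
pics
top 407.6047493279444 407.6047493279444 254.92244246334224 194.8751899467705 [[0.003, -1.0, -0.004], [-0.994, -0.002, -0.106], [0.106, 0.004, -0.994]] [-11.8, 526.7, 931.1]
wedge_blue [(0.73, [134.0, 172.0, 158.0, 212.0]), (0.65, [151.0, 266.0, 206.0, 294.0]), (0.34, [119.0, 113.0, 188.0, 221.0])] [(0.78, [144.7, 204.7]), (0.58, [194.1, 274.3])]
dock_blue [(0.72, [120.0, 109.0, 188.0, 219.0]), (0.65, [135.0, 171.0, 157.0, 211.0])] [(0.57, [154.3, 165.0])]
tray [(0.88, [320.0, 216.0, 397.0, 313.0]), (0.63, [214.0, 153.0, 282.0, 245.0])] [(0.74, [356.8, 266.6]), (0.71, [252.2, 199.4])]
scene 456.06276297230727 456.06276297230727 256.29713438809466 186.91457892118345 [[0.51, 0.86, 0.015], [0.639, -0.367, -0.676], [-0.576, 0.354, -0.736]] [-251.6, -293.1, 1349.1]
wedge_blue [(0.97, [262.0, 114.0, 293.0, 146.0]), (0.56, [339.0, 144.0, 365.0, 175.0])] [(0.96, [346.8, 161.7])]
dock_blue [(0.8, [314.0, 142.0, 424.0, 235.0])] [(0.92, [361.6, 188.4])]
tray [(0.93, [217.0, 159.0, 317.0, 244.0]), (0.7, [87.0, 159.0, 184.0, 243.0])] [(0.83, [136.8, 202.0]), (0.77, [264.9, 204.0])]
0.7 [255.87040926 624.63894346 231.3234325 ] [ 1.93174857e-01  9.81164346e-01  2.04678277e-05 -1.64671741e-05] [ 0.06500283 -0.11039223 -0.3988725 ]
```

View pics/top0.png

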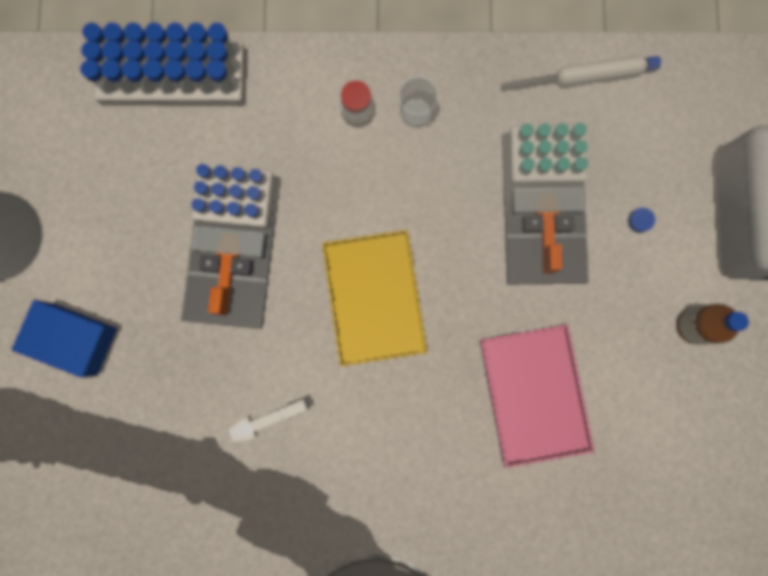

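View pics/scene0.png

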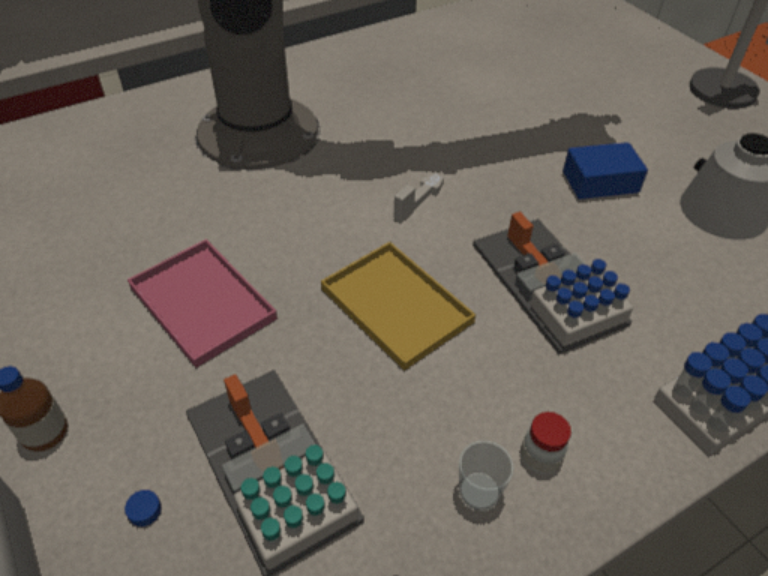

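The two views show three wedges (1.5× top-view pixels): blue-capped holder handle (219,300), teal-capped holder handle (553,258) and a loose white one (270,420). I choose the one at (219,300). The yellow tray is at (375,298) and the pink tray at (537,395). Next is a close crop.

```bash
python3 - <<'E'
from bench import arm
import cv2,numpy as np
t=arm.camera("top")["frame"];s=arm.camera("scene")["frame"]
a=cv2.resize(t[105:225,115:190],None,fx=5,fy=5,interpolation=cv2.INTER_CUBIC)
b=cv2.resize(s[138:238,312:424],(420,375),interpolation=cv2.INTER_CUBIC)
m=np.zeros((600,795,3),np.uint8);m[:,:375]=a;m[:375,375:]=b
cv2.imwrite("pics/crop.png",m[:,:,::-1])
E
```

```text
(no output)
```

View pics/crop.png

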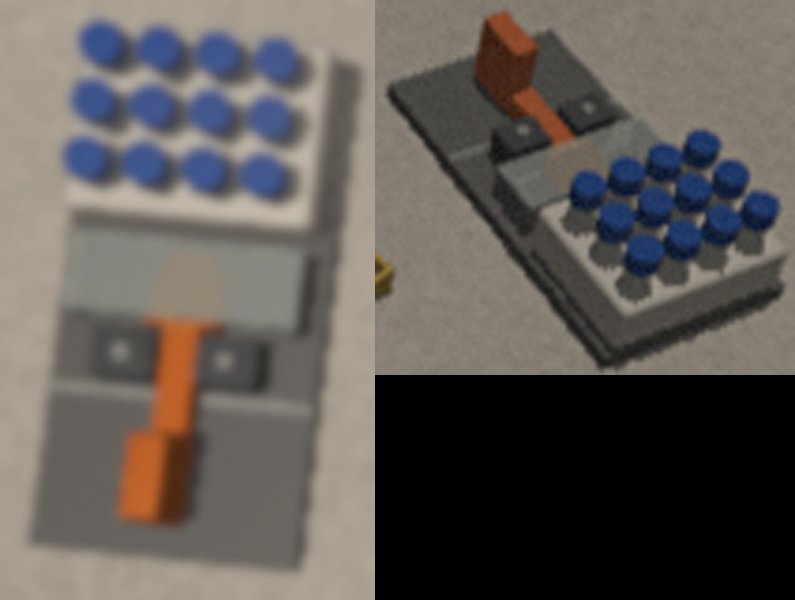

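The crop confirms an orange wedge on the blue-capped holder: handle near crop (145,478), neck between the dark cheeks at (125,350) and (230,360). I'll fit the poses now.

```bash
cat > h.py <<'E'
from bench import arm
import cv2,numpy as np
from scipy.optimize import least_squares
def proj(d,X):
    c=np.asarray(X)@np.array(d["R"]).T+np.array(d["t"]); return np.c_[d["fx"]*c[:,0]/c[:,2]+d["cx"],d["fy"]*c[:,1]/c[:,2]+d["cy"]]
def unproj(d,uv,z):
    R=np.array(d["R"]);o=-R.T@np.array(d["t"]);uv=np.atleast_2d(uv)
    r=np.c_[(uv[:,0]-d["cx"])/d["fx"],(uv[:,1]-d["cy"])/d["fy"],np.ones(len(uv))]@R
    return o+r*((z-o[2])/r[:,2])[:,None]
def place(p,L):
    c,s=np.cos(p[2]),np.sin(p[2]);L=np.asarray(L,float)
    return np.c_[p[0]+c*L[:,0]-s*L[:,1],p[1]+s*L[:,0]+c*L[:,1],L[:,2]]
def fit(obs,p0):
    f=lambda p:np.concatenate([(proj(d,place(p,L))-uv).ravel() for d,L,uv in obs])
    r=least_squares(f,p0,x_scale=[10,10,.1],loss="soft_l1"); return r.x,np.round(r.fun.reshape(-1,2),1)
E
python3 - <<'E'
from h import *
T=arm.camera("top");S=arm.camera("scene")
tu=lambda a:np.array(a)/5+[114.6,104.6]
su=lambda a:(np.array(a)-[375,0])/3.75+[311.6,137.6]
H=[(-70,9,62),(-110,9,62),(-110,-9,62),(-70,-9,62)]
P=[(-125,65,12),(-125,-65,12)]
ot=(T,P+H,tu([(30,545),(300,570),(130,432),(120,520),(155,522),(165,435)]))
os=(S,[(-125,-65,12),(-125,65,12),(125,-65,12),(125,65,12)]+[H[2],H[1],H[0],H[3]],su([(390,90),(550,32),(605,350),(782,285),(487,18),(503,12),(537,45),(520,55)]))
for o in ([ot],[os],[ot,os]):
    p,r=fit(o,[600,250,0]);print(np.round(p,3),r.tolist())
print("handle",place(p,[(-90,0,12)]))
for d in(T,S):
    h=cv2.cvtColor(d["frame"],cv2.COLOR_RGB2HSV);m=cv2.inRange(h,(18,120,60),(32,255,255))
    cs,_=cv2.findContours(m,0,1);c=max(cs,key=cv2.contourArea)
    q=cv2.approxPolyDP(cv2.convexHull(c),6,True)[:,0]
    print(q.tolist()); X=unproj(d,c[:,0],20)[:,:2].astype(np.float32);print(cv2.minAreaRect(X), unproj(d,q,20).round().tolist())
E
```

```text
[ 6.00762e+02  2.35239e+02 -8.40000e-02] [[-0.3, 0.5], [-0.1, 0.2], [-0.3, -0.2], [-0.3, -0.3], [0.6, -0.0], [0.6, -0.1]]
[ 6.00886e+02  2.34775e+02 -9.70000e-02] [[-0.9, -2.0], [0.3, -1.0], [0.1, 2.4], [1.1, 0.3], [-1.4, -0.3], [0.6, -0.8], [0.7, 0.7], [-1.1, 0.1]]
[ 6.00818e+02  2.34507e+02 -9.40000e-02] [[-0.5, 0.1], [-0.4, 0.4], [-0.2, -0.3], [-0.5, -0.4], [0.4, -0.0], [0.6, -0.1], [-1.1, -1.9], [-0.0, -1.0], [0.2, 2.4], [1.0, 0.2], [-1.6, -0.3], [0.4, -0.7], [0.5, 0.7], [-1.3, 0.2]]
handle [[511.2120388  242.91714547  12.        ]]
[[270, 154], [283, 234], [228, 243], [215, 163]]
((520.7493286132812, 3.4889297485351562), (197.34568786621094, 137.90609741210938), 8.964522361755371) [[626.0, -46.0, 20.0], [435.0, -77.0, 20.0], [414.0, 52.0, 20.0], [604.0, 85.0, 20.0]]
[[258, 162], [316, 210], [269, 246], [214, 189]]
((526.5369262695312, -0.5865631103515625), (207.35215759277344, 147.4166717529297), 8.899795532226562) [[414.0, 51.0, 20.0], [609.0, 85.0, 20.0], [640.0, -57.0, 20.0], [440.0, -82.0, 20.0]]
```

```bash
python3 -m creep '[[-0.032,-0.0214,0,0,0,0,0],[-0.064,-0.0428,0,0,0,0,0],[-0.096,-0.0642,0,0,0,0,0],[-0.127,-0.0855,0,0,0,0,0]]' 60
python3 -m creep '[[-0.032,-0.0214,0,0,0,0,0],[-0.064,-0.0428,0,0,0,0,0],[-0.096,-0.0642,0,0,0,0,0],[-0.127,-0.0855,0,0,0,0,0]]'
python3 -m creep '[[-0.032,-0.0214,0,0,0,-0.08,0],[-0.064,-0.0428,0.02,0,0,-0.16,0],[-0.096,-0.0642,0.05,0,0,-0.24,0],[-0.127,-0.0855,0.08,0,0,-0.301,0],[-0.127,-0.0855,0.08,0,0,-0.301,0]]'
python3 - <<'E'
from h import *
import time
s=arm.state();print(s["position"],s["orientation"],s["q"])
T=arm.camera("top");S=arm.camera("scene")
p=np.array([601,234.7,-.088])
def crop(d,X,n,sz):
    u=proj(d,[X])[0].astype(int);w,h=sz
    x,y=max(u[0]-w//2,0),max(u[1]-h//2,0)
    return cv2.resize(d["frame"][y:y+h,x:x+w],(400,400),interpolation=cv2.INTER_CUBIC)
cv2.imwrite("pics/b.png",np.hstack([crop(T,(520,240,40),0,(100,100)),crop(S,(520,240,60),0,(120,120))])[:,:,::-1])
E
```

```text
t: 1.23
position: [341.9, 495.8, 231.3]
orientation: [0.193, 0.981, 0.0, 0.0]
contact_force: [0.1, 0.3, 0.8]
grip_width: 85.4
grasp_force: 0.0
t: 1.57
position: [427.1, 368.3, 231.6]
orientation: [0.193, 0.981, 0.0, 0.0]
contact_force: [-0.0, 0.0, -0.1]
grip_width: 85.4
grasp_force: 0.0
t: 1.98
position: [512.3, 236.5, 148.4]
orientation: [0.045, 0.999, -0.002, -0.001]
contact_force: [-0.0, -0.2, 0.4]
grip_width: 85.6
grasp_force: 0.0
[512.33254347 236.5005922  148.4418889 ] [ 4.54830198e-02  9.98962247e-01 -2.18073894e-03 -9.84159107e-04] [-0.63339838  0.3931284   0.11197262  1.90594583 -0.05358384  0.84947679
  0.98546621]
```

View pics/b.png

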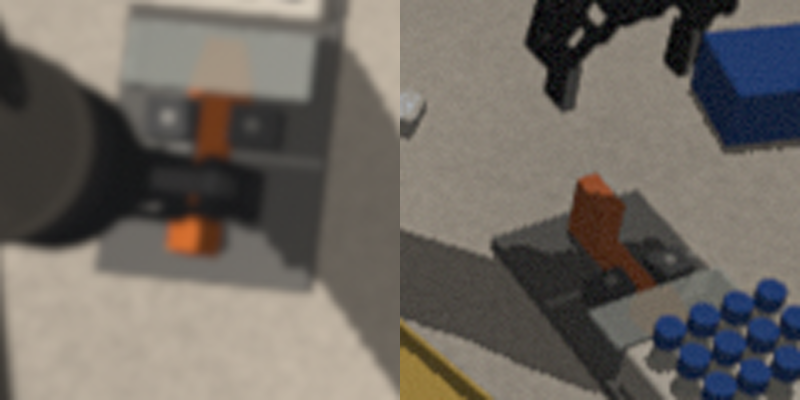

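The picture shows the open gripper above the handle (top crop handle at 185,238; scene crop 597,215), not touching. I'll let it settle before descending.

```bash
python3 -c "
from bench import arm
s=arm.state();print(s['t'],s['position'],s['orientation'])"
python3 -m creep '[[0,0,0.015,0,0,0,0],[0,0,0.03,0,0,0,0],[0,0,0.03,0,0,0,0],[0,0,0.03,0,0,0,0]]'

```

```text
2.0833 [511.55821791 238.83290957 149.28975575] [ 0.04703079  0.99889105 -0.00171659 -0.00135522]
t: 2.42
position: [510.5, 244.3, 121.6]
orientation: [0.043, 0.999, 0.0, -0.0]
contact_force: [-0.1, -0.1, 0.0]
grip_width: 85.1
grasp_force: 0.0
```

```bash
python3 -m creep '[[-0.001,-0.001,0.025,0,0,0,0],[-0.001,-0.001,0.05,0,0,0,0],[-0.001,-0.001,0.075,0,0,0,0],[-0.001,-0.001,0.098,0,0,0,0],[-0.001,-0.001,0.098,0,0,0,0]]'
python3 -m creep '[[0,0,0,0,0,0,0.3],[0,0,0,0,0,0,0.6],[0,0,0,0,0,0,1],[0,0,0,0,0,0,1],[0,0,0,0,0,0,1]]' 80
python3 -m creep '[[0,0,0,0,0,0,1],[0,0,0,0,0,0,1],[0,0,0,0,0,0,1],[0,0,0,0,0,0,1],[0,0,0,0,0,0,1]]' 80
```

```text
t: 2.83
position: [510.0, 241.9, 20.9]
orientation: [0.043, 0.999, -0.001, -0.002]
contact_force: [-2.0, 0.0, 0.1]
grip_width: 85.4
grasp_force: 0.0
t: 3.25
position: [512.9, 242.3, 24.6]
orientation: [0.044, 0.999, 0.001, 0.001]
contact_force: [-0.5, 0.6, 0.6]
grip_width: 25.0
grasp_force: 0.0
t: 3.67
position: [512.8, 242.2, 24.4]
orientation: [0.044, 0.999, 0.0, 0.001]
contact_force: [-1.1, -1.1, 7.5]
grip_width: 17.1
grasp_force: 78.9
```

```bash
python3 -m creep '[[0,0.003,0,0,0,0,1],[0,0.006,0,0,0,0,1],[0,0.009,0,0,0,0,1],[0,0.009,0,0,0,0,1]]' 100
python3 -m creep '[[0,0.003,0,0,0,0,1],[0,0.005,0,0,0,0,1],[0,0.005,0,0,0,0,1]]'
```

```text
t: 4.0
position: [513.5, 247.4, 24.5]
orientation: [0.046, 0.999, -0.002, -0.0]
contact_force: [-3.9, -8.0, 14.1]
grip_width: 17.0
grasp_force: 98.2
t: 4.25
position: [514.0, 251.9, 24.5]
orientation: [0.046, 0.999, -0.002, -0.0]
contact_force: [-3.1, -9.1, 14.3]
grip_width: 16.9
grasp_force: 98.3
```

```bash
python3 -m creep '[[0,0.001,0,0,0,0,1],[0,0.001,0,0,0,0,1],[0,0.001,0,0,0,0,1]]'
python3 - <<'E'
from h import *
T=arm.camera("top");S=arm.camera("scene")
def crop(d,X,sz):
    u=proj(d,[X])[0].astype(int);w,h=sz
    x,y=u[0]-w//2,u[1]-h//2
    return cv2.resize(d["frame"][y:y+h,x:x+w],(400,400),interpolation=cv2.INTER_CUBIC)
cv2.imwrite("pics/c.png",np.hstack([crop(T,(560,238,20),(70,70)),crop(S,(550,238,30),(90,90))])[:,:,::-1])
E
```

```text
t: 4.5
position: [514.0, 252.0, 24.5]
orientation: [0.046, 0.999, -0.002, -0.0]
contact_force: [-3.3, -10.4, 16.1]
grip_width: 17.0
grasp_force: 98.5
```

View pics/c.png

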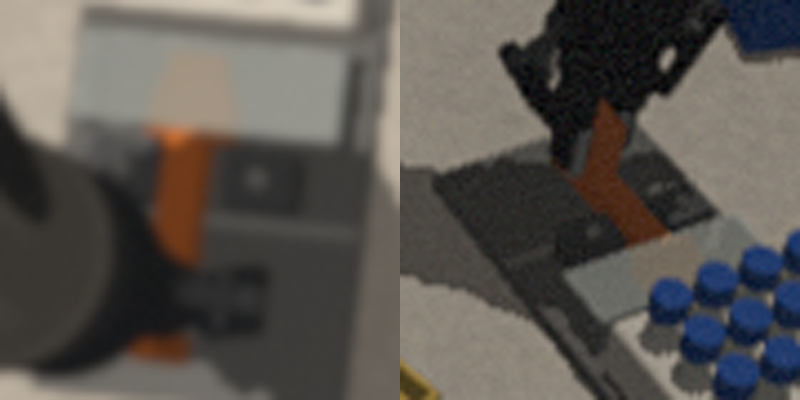

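The neck has moved left (top crop neck at 185,210) and translates cleanly. The measured travel is 9.8 mm, so I push on until it passes 13.

```bash
python3 -m creep '[[0,0.003,0,0,0,0,1],[0,0.005,0,0,0,0,1],[0,0.005,0,0,0,0,1],[0,0.005,0,0,0,0,1]]'
```

```text
t: 4.93
position: [514.5, 256.5, 24.5]
orientation: [0.047, 0.999, -0.003, -0.0]
contact_force: [-3.0, -12.1, 16.1]
grip_width: 17.1
grasp_force: 98.7
```

```bash
python3 -m creep '[[0,0.002,0,0,0,0,1],[0,0.003,0,0,0,0,1],[0,0.003,0,0,0,0,1],[0,0.003,0,0,0,0,1]]'
python3 -m creep '[[0,-0.005,0,0,0,0,1],[0,-0.010,0,0,0,0,1],[0,-0.015,0,0,0,0,1],[0,-0.020,0,0,0,0,1],[0,-0.024,0,0,0,0,1]]'
python3 -m creep '[[0,-0.004,0,0,0,0,1],[0,-0.008,0,0,0,0,1],[0,-0.011,0,0,0,0,1],[0,-0.011,0,0,0,0,1],[0,-0.011,0,0,0,0,1]]'
```

```text
t: 5.27
position: [514.5, 256.7, 24.5]
orientation: [0.047, 0.999, -0.004, -0.001]
contact_force: [-5.7, -18.4, 21.7]
grip_width: 17.2
grasp_force: 99.4
t: 5.68
position: [513.2, 242.1, 24.5]
orientation: [0.044, 0.999, 0.001, 0.001]
contact_force: [-0.3, 3.2, 6.1]
grip_width: 17.1
grasp_force: 97.7
t: 6.1
position: [512.3, 232.5, 24.5]
orientation: [0.043, 0.999, 0.002, 0.001]
contact_force: [0.4, 4.0, 5.7]
grip_width: 16.9
grasp_force: 97.7
```

The first side reached its stop (force rose to 18 N at y 256.7). Now the other side.

```bash
python3 -m creep '[[0,-0.003,0,0,0,0,1],[0,-0.005,0,0,0,0,1],[0,-0.005,0,0,0,0,1],[0,-0.005,0,0,0,0,1]]'
python3 -m creep '[[0,-0.003,0,0,0,0,1],[0,-0.003,0,0,0,0,1],[0,-0.003,0,0,0,0,1]]'
```

```text
t: 6.43
position: [511.9, 228.3, 24.5]
orientation: [0.042, 0.999, 0.002, 0.002]
contact_force: [0.8, 6.3, 5.1]
grip_width: 17.1
grasp_force: 98.0
t: 6.68
position: [511.8, 227.9, 24.6]
orientation: [0.041, 0.999, 0.004, 0.002]
contact_force: [2.3, 11.5, 1.4]
grip_width: 17.0
grasp_force: 98.2
```

```bash
python3 -m creep '[[0,0.005,0,0,0,0,1],[0,0.010,0,0,0,0,1],[0,0.015,0,0,0,0,1],[0,0.020,0,0,0,0,1],[0,0.020,0,0,0,0,1]]'
python3 -m creep '[[0.006,0,0,0,0,0,1],[0.012,0,0,0,0,0,1],[0.018,0,0,0,0,0,1],[0.024,0,0,0,0,0,1],[0.024,0,0,0,0,0,1]]'
```

```text
t: 7.1
position: [513.4, 242.3, 24.5]
orientation: [0.044, 0.999, 0.0, 0.001]
contact_force: [1.0, -0.3, 8.9]
grip_width: 16.9
grasp_force: 99.3
t: 7.52
position: [489.3, 244.5, 24.5]
orientation: [0.044, 0.999, 0.001, 0.002]
contact_force: [-0.2, 0.5, 7.2]
grip_width: 17.2
grasp_force: 99.4
```

```bash
python3 - <<'E'
from h import *
T=arm.camera("top");S=arm.camera("scene")
def crop(d,X,sz):
    u=proj(d,[X])[0].astype(int);w,h=sz
    x,y=u[0]-w//2,u[1]-h//2
    return cv2.resize(d["frame"][y:y+h,x:x+w],(400,400),interpolation=cv2.INTER_CUBIC)
cv2.imwrite("pics/d.png",np.hstack([crop(T,(560,238,20),(70,70)),crop(S,(550,238,30),(90,90))])[:,:,::-1])
E
```

```text
(no output)
```

View pics/d.png

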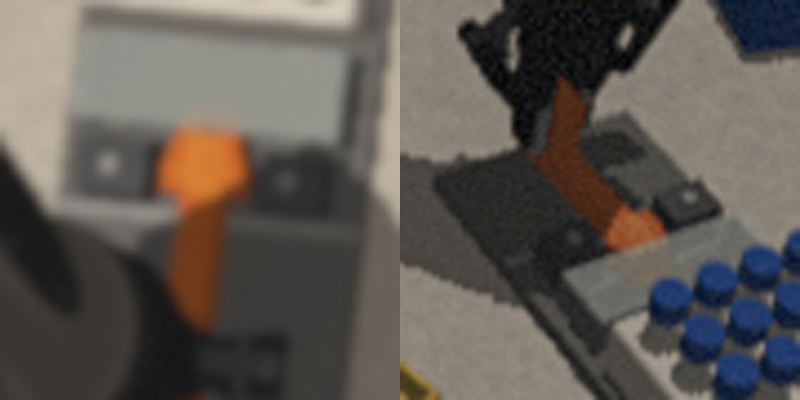

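The head is passing between the opened cheeks (top crop 203,165). I continue out.

```bash
python3 -m creep '[[0.012,0,0,0,0,0,1],[0.024,0,0,0,0,0,1],[0.036,0,0,0,0,0,1],[0.048,0,0,0,0,0,1],[0.055,0,0,0,0,0,1]]'
python3 -m creep '[[0.01,0,0,0,0,0,1],[0.015,0,0,0,0,0,1],[0.015,0,0,0,0,0,1],[0.015,0,-0.01,0,0,0,1],[0.015,0,-0.02,0,0,0,1]]'
python3 -m creep '[[0,0,-0.02,0,0,0,1],[0,0,-0.04,0,0,0,1],[0,0,-0.06,0,0,0,1],[0,0,-0.07,0,0,0,1],[0,0,-0.07,0,0,0,1]]'
```

```text
t: 8.03
position: [433.9, 249.4, 24.2]
orientation: [0.044, 0.999, 0.001, 0.002]
contact_force: [3.8, -0.7, 5.1]
grip_width: 17.1
grasp_force: 99.1
t: 8.45
position: [416.6, 249.2, 43.1]
orientation: [0.044, 0.999, -0.001, -0.002]
contact_force: [-0.4, -0.0, -1.1]
grip_width: 17.0
grasp_force: 98.2
t: 8.87
position: [419.2, 250.7, 115.5]
orientation: [0.044, 0.999, 0.001, 0.001]
contact_force: [0.5, 0.4, -1.0]
grip_width: 16.8
grasp_force: 98.2
```

```bash
python3 -m creep '[[-0.008,-0.025,0,0,0,0,1],[-0.016,-0.05,0,0,0,0,1],[-0.025,-0.075,0,0,0,0,1],[-0.033,-0.1,0,0,0,0,1],[-0.041,-0.125,0,0,0,0,1]]'
python3 -m creep '[[-0.008,-0.025,0,0,0,-0.06,1],[-0.016,-0.05,0,0,0,-0.12,1],[-0.025,-0.075,0,0,0,-0.18,1],[-0.033,-0.1,0,0,0,-0.245,1],[-0.040,-0.1235,0,0,0,-0.245,1]]'
python3 -m creep '[[0,0,0,0,0,0,1],[0,0,0,0,0,0,1],[0,0,0.02,0,0,0,1],[0,0,0.04,0,0,0,1],[0,0,0.04,0,0,0,1]]'
python3 - <<'E'
from h import *
T=arm.camera("top");S=arm.camera("scene")
def crop(d,X,sz):
    u=proj(d,[X])[0].astype(int);w,h=sz
    x,y=u[0]-w//2,u[1]-h//2
    return cv2.resize(d["frame"][y:y+h,x:x+w],(400,400),interpolation=cv2.INTER_CUBIC)
cv2.imwrite("pics/e.png",np.hstack([crop(T,(521,3,20),(120,120)),crop(S,(521,3,30),(130,130))])[:,:,::-1])
E
```

```text
t: 9.28
position: [447.4, 120.4, 112.2]
orientation: [0.044, 0.999, -0.0, -0.001]
contact_force: [0.2, -0.4, -2.2]
grip_width: 17.1
grasp_force: 98.1
t: 9.7
position: [476.5, -6.3, 112.2]
orientation: [-0.08, 0.997, -0.0, -0.001]
contact_force: [0.4, -0.3, -1.5]
grip_width: 17.0
grasp_force: 98.1
t: 10.12
position: [474.3, -3.4, 70.1]
orientation: [-0.079, 0.997, 0.0, -0.003]
contact_force: [-1.2, -0.8, -2.3]
grip_width: 16.5
grasp_force: 98.2
```

View pics/e.png

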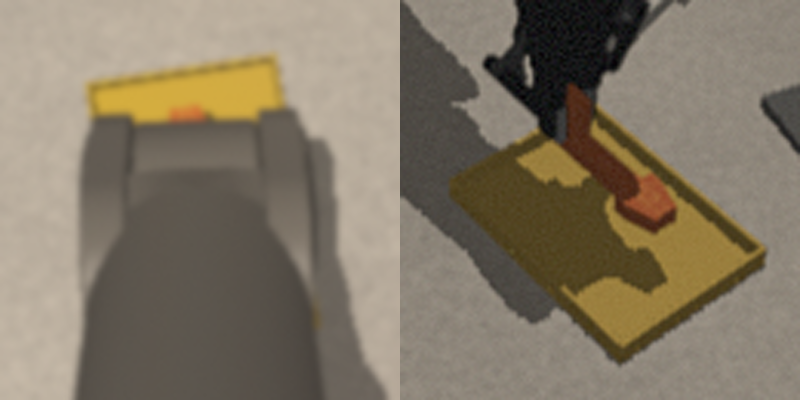

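The wedge hangs over the yellow tray, aligned with its length (scene crop head at 650,203). I lower it.

```bash
python3 -m creep '[[-0.002,0,0.015,0,0,0,1],[-0.002,0,0.03,0,0,0,1],[-0.002,0,0.04,0,0,0,1],[-0.002,0,0.047,0,0,0,1],[-0.002,0,0.047,0,0,0,1]]'
python3 -m creep '[[0,0,0.002,0,0,0,1],[0,0,0.004,0,0,0,1],[0,0,0.005,0,0,0,1],[0,0,0.005,0,0,0,1]]' 40
```

```text
t: 10.63
position: [478.7, -4.1, 25.6]
orientation: [-0.079, 0.997, 0.0, -0.001]
contact_force: [-0.7, 1.4, -1.1]
grip_width: 16.8
grasp_force: 98.2
t: 10.97
position: [479.5, -4.3, 21.5]
orientation: [-0.078, 0.997, 0.0, 0.0]
contact_force: [0.4, -0.4, -0.5]
grip_width: 17.0
grasp_force: 98.2
```

```bash
python3 -m creep '[[0,0,0.002,0,0,0,1],[0,0,0.003,0,0,0,1],[0,0,0.004,0,0,0,1],[0,0,0.004,0,0,0,1],[0,0,0.004,0,0,0,1]]' 30
python3 -m creep '[[0,0,0,0,0,0,1],[0,0,0,0,0,0,1]]'
```

```text
t: 11.38
position: [479.3, -4.3, 17.2]
orientation: [-0.079, 0.997, 0.0, -0.0]
contact_force: [0.2, 0.3, -0.8]
grip_width: 17.3
grasp_force: 98.2
t: 11.55
position: [479.4, -4.3, 17.3]
orientation: [-0.079, 0.997, 0.0, 0.0]
contact_force: [-0.0, -0.4, -1.3]
grip_width: 17.1
grasp_force: 98.2
```

```bash
python3 -m creep '[[0,0,0.001,0,0,0,1],[0,0,0.002,0,0,0,1],[0,0,0.002,0,0,0,1],[0,0,0.002,0,0,0,1]]'
python3 -m creep '[[0,0,0.001,0,0,0,1],[0,0,0.001,0,0,0,1],[0,0,0.001,0,0,0,1]]'
```

```text
t: 11.88
position: [479.5, -4.3, 16.4]
orientation: [-0.078, 0.997, 0.0, 0.0]
contact_force: [-4.4, 0.5, 16.8]
grip_width: 17.0
grasp_force: 100.9
t: 12.13
position: [479.5, -4.3, 16.4]
orientation: [-0.078, 0.997, 0.0, 0.0]
contact_force: [-9.8, -0.3, 30.9]
grip_width: 16.7
grasp_force: 103.0
```

On the floor. I back off 2 mm to unload, open and rise.

```bash
python3 -m creep '[[0,0,-0.001,0,0,0,1],[0,0,-0.002,0,0,0,1],[0,0,-0.002,0,0,0,0.7],[0,0,-0.002,0,0,0,0.4],[0,0,-0.002,0,0,0,0]]' 30
python3 -m creep '[[0,0,0,0,0,0,0],[0,0,0,0,0,0,0],[0,0,0,0,0,0,0],[0,0,0,0,0,0,0],[0,0,0,0,0,0,0]]'
python3 -m creep '[[0,0,-0.02,0,0,0,0],[0,0,-0.045,0,0,0,0],[0,0,-0.075,0,0,0,0],[0,0,-0.11,0,0,0,0],[0,0,-0.14,0,0,0,0]]'
python3 -m creep '[[0,0.035,0,0,0,0,0],[0,0.07,0,0,0,0,0],[0,0.1,0,0,0,0,0],[0,0.13,0,0,0,0,0],[0,0.16,0,0,0,0,0]]'
python3 -m creep '[[0,0.03,0,0,0,0,0],[0,0.06,0,0,0,0,0],[0,0.08,0,0,0,0,0],[0,0.08,0,0,0,0,0],[0,0.08,0,0,0,0,0]]'
python3 - <<'E'
from h import *
T=arm.camera("top");S=arm.camera("scene")
def crop(d,X,sz):
    u=proj(d,[X])[0].astype(int);w,h=sz
    x,y=u[0]-w//2,u[1]-h//2
    return cv2.resize(d["frame"][y:y+h,x:x+w],(400,400),interpolation=cv2.INTER_CUBIC)
cv2.imwrite("pics/f.png",np.hstack([crop(T,(521,3,20),(120,120)),cv2.resize(S["frame"][80:380,60:360],(400,400))])[:,:,::-1])
E
```

```text
t: 12.55
position: [479.4, -4.3, 16.1]
orientation: [-0.079, 0.997, -0.0, -0.0]
contact_force: [-0.7, 0.3, 0.7]
grip_width: 48.9
grasp_force: 0.0
t: 12.97
position: [479.3, -4.4, 16.3]
orientation: [-0.078, 0.997, 0.0, -0.0]
contact_force: [-0.1, -0.7, 0.0]
grip_width: 85.2
grasp_force: 0.0
t: 13.38
position: [479.2, -4.4, 158.1]
orientation: [-0.078, 0.997, -0.0, 0.0]
contact_force: [0.1, 0.8, -0.3]
grip_width: 85.5
grasp_force: 0.0
t: 13.8
position: [453.8, 155.0, 156.5]
orientation: [-0.078, 0.997, 0.0, 0.0]
contact_force: [0.5, 0.2, -0.3]
grip_width: 85.3
grasp_force: 0.0
t: 14.22
position: [441.3, 233.8, 156.2]
orientation: [-0.08, 0.997, 0.0, -0.0]
contact_force: [-0.2, -0.2, -1.0]
grip_width: 85.4
grasp_force: 0.0
```

View pics/f.png

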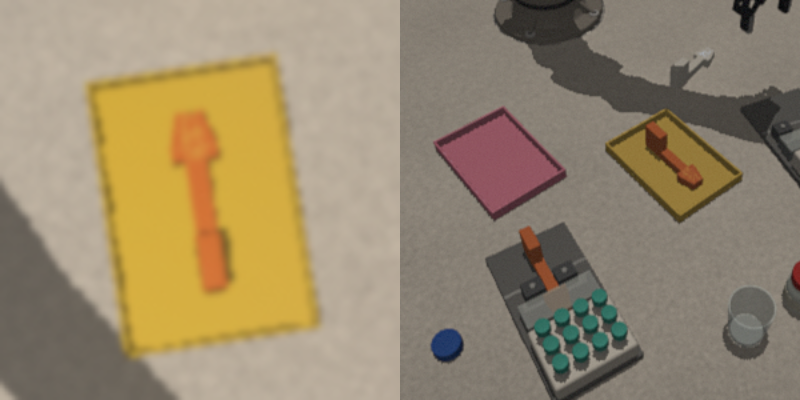

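The wedge lies flat in the yellow tray, centred and lengthwise (top crop 200,200). The teal holder's wedge is untouched at (540,255), and the arm is clear.

```bash
python3 -c "
from bench import arm
print(arm.sign_off())"
```

```text
the job is handed in; nothing more can be done
None
```

I worked the blue-capped holder's wedge loose to both sides, slid it out and laid it flat and centred in the yellow tray, left the teal one in place, and handed in the job at about 14 s.

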